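Pass a roller through the parts hatch

TASK

Raise the sash of the parts hatch all the way up by its handle, then push the transfer tray with the roller fully in to its end stop by the tray's black grip, so that the roller stands upright on the tray behind the sash. Then lower the sash gently by its handle until it is fully closed and let go. Leave the yellow bin, the carton and the wrench where they are.

Things in the scene. Friction and masses are not known exactly. Their poses are not given: they have to be found in the camera images.
- hatch: Parts hatch fixed to the bench: upright screen 440 mm wide; the sash runs between two dark steel guide posts (240 mm high, 24 wide, 36 deep, centred 103 mm either side of the middle); outside them plywood wing boards 170 mm high. Origin on the bench under the middle of the sash; x level, square to the screen, pointing to its far side (away from the robot); y along the screen; z up.
- sash (a joint): Height of the sliding sash (clear pane in a grey frame) above closed, m: 0 closed (lower edge 30 mm above the bench, just over the tray's rims), 0.11 at its upper stop. About 4.4 N of weight and 7 N of friction: it stays at whatever height it is left; 11.5 N raises it, 3 N pushes it down. Starts 0 to 0.015.
- sash_handle (a point): Middle of the sash handle: level round steel bar, 16 mm thick, 130 mm long, along the hatch's y, over the sash's 14 mm thick top rail (rail top 40 mm below the bar's axis) on two 10 mm stems 52 mm either side of the middle. 205 mm above the bench when closed; rises with the sash. The bar ends are 26 mm clear of the guide posts.
- tray (a joint): How far the transfer tray has been pushed in along the hatch's x, m: 0 pulled out towards the robot, 0.13 at its inner end stop. Friction about 3 N; stays where left. Starts at 0 to 0.012.
- tray_grip (a point): Point on the axis of the tray's upright black plastic grip, 68 mm above the bench; the grip is 14 mm thick (hatch y), 34 mm long (hatch x), its top 90 mm above the bench. It is 220 mm before the sash at tray = 0, 90 mm at the end stop. The grey tray is 230 mm long, 140 wide, its floor 18 mm above the bench with 8 mm rims; the grip is at its robot-side end.
- roller: Flanged dark steel track roller standing on end, loose, on the tray: two flanges 64 mm across, waist 48 mm, 85 mm high (top 103 mm above the bench), about 0.6 kg. Origin at the centre of its underside, z up its axis. The sash must be at least 75 mm up for it to pass below.
- bin: Bystander: yellow open plastic bin, 150 x 110 x 75 mm, standing on the bench beside the hatch. Origin under its centre.
- carton: Bystander: closed cardboard carton, 140 x 100 x 90 mm, standing on the bench beside the hatch. Origin under its centre.
- wrench: Bystander: steel wrench, 200 mm long, lying on the bench beside the tray. Origin under its middle, x along it.
There are look-alikes about, which are no part of the job. What is shaped like the roller but green or red is not meant.

How it is judged:
By the outcome, as a careful person would: the job done as asked, in the order asked, and still so for the second after the job is handed in, with the robot touching nothing.
It also fails if it takes over 67 s, if anything falls off the work surface, if the arm or the gripper's body presses on something with over 40 N, if the wrist force passes 120 N, or if a joint passes its speed limit or range.

ROBOT

A 6-joint arm with a two-finger parallel gripper is mounted at the origin on the work surface. World frame = base frame: x ahead of the robot, y to its left, z up, the work surface at z = 0. Lengths are in m, angles in rad, forces in N, time in s.
With the tool pointing down it reaches from about 0.425 to 0.95 m from the base axis. Payload 3.5 kg.
Tool frame: the origin (TCP) lies midway between the tips of the shut fingers; the grasp point (between the pads) lies 19 mm behind it; z points along the fingers, y is the line along which they close (so a half turn about z gives the same grasp; the last joint's range is limited). The gripper opens to 85 mm and grips with 20 to 120 N. Pads are 22 mm wide; open, the fingers measure 114 mm over their backs; the gripper's body (76 mm by 85 mm) begins 54 mm behind the grasp point. The pads swing forward as they close: fully open they stand 13 mm farther back than shut.
Start: joints at [0.983, 0.286, 1.577, -0, 1.279, -0.15], TCP at [0.286, 0.611, 0.201] pointing down, gripper open.
Joint ranges: [-2.77, 2.77], [-0.9, 2.22], [0.21, 2.48], [-1.53, 4.67], [0.24, 2.81], [-2.84, 2.84]. Speed limits (rad/s): [2.79, 2.79, 3.14, 3.14, 3.14, 3.14].

INTERFACE

Orientations are given as a unit quaternion [x, y, z, w].
In Python, from plant import ctrl gives the robot as it stands.
- The arm moves only by the tool move_arm, never from a script. Its argument "plan" is a list of rows, each an object of numbers: "x", "y", "z": the shift along the tool's x, y, z in m; "yaw": the turn about the tool's z in rad; "fingers": the closure, from 0 (fully open) to 1 (shut). In form: [{"x": .., "y": .., "z": .., "yaw": .., "fingers": ..}, ...]. A call has 1 to 5 rows; each row is the pose to reach, as a shift and turn from the pose commanded when the call began, along the tool's axes at that moment; what a row does not reach only later rows make up. A row lasts 1/10 s, in which the tool goes at most 50 mm and 8.59 degrees, less where a joint would pass 70% of its speed; a pose out of reach is approached as far as the arm can. A call with a gripper value outside its range is refused whole. The fingers move at their own pace and stop on an object; "force" is the grip in N (left out, the last holds). Time passes only in rows, so rows that repeat a pose let the fingers close. It gives the time, the measured TCP pose, the force, the opening and the grip force at its end, in the units of the state.
- ctrl.get_state(): the state, without advancing time (a new reading comes with each control period).
- ctrl.read_camera(name): name is "scene" or "side" or "wrist"; returns the picture (480x640x3 uint8, red, green, blue); there is no depth.
- ctrl.camera_model(name): a dict with "intrinsics" (3x3 intrinsics, pixels), "distortion" ([k1, k2, p1, p2, k3] as OpenCV has them; the pictures are not rectified), "cam_to_world" (4x4, takes a point from camera to world coordinates); the wrist camera has in their place "tool_from_camera" (4x4, takes a point from camera to tool coordinates, whose origin is the TCP and whose axes are the flange's). Camera axes: x right, y up, looking along -z (the intrinsics and any distortion apply to the point x, -y, -z); pixel columns grow to the right and rows downward; lengths in m; the calibration is good to about 2 mm. A picture is of the moment at which its call begins: read the wrist's pose just before it. camera_model takes no time and is no camera call.
- ctrl.sign_off(): hands the job in; it is judged then, once.
The state is a dict: "time": time; "qpos": joint angles; "dq": joint speeds; "joint_efforts": joint torques, N m; "eef_pos": TCP position; "tcp_rot": TCP orientation; "contact_force": force on the tool from outside, world axes, zero at the start; "wrist_torque": the same for the moment, N m; "opening": opening from 0.0 (shut) to 1.0 (fully open); "finger_force": force on a finger pad.
Only numpy, scipy, OpenCV 4.12 (cv2) and the standard library are available. Lean on these libraries where they do the work, as an engineer would, in place of code of your own. Each camera call takes 0.05 s, during which the arm holds its last target. There are 200 camera calls.

## Working session

There is one attempt and no reset: what is moved stays moved. The work goes in short steps, Python scripts to look and compute and a tool call to move; the robot and the scene stay as the last step left them, time stands still between calls to the robot, and variables do not carry over. Pictures are saved under pics/ and viewed, at most 10 in all, crops included, and the job is handed in when it is done.

Besides the shell and the picture viewer there is one more tool, called after "Request:" as name(argument=value, ...), one argument or row to a line, values as JSON. move_arm: Moves the arm, as the interface text tells. Its arguments: {"type":"object","properties":{"plan":{"type":"array"},"force":{"type":"number"}},"required":["plan"]}

```bash
ls; mkdir -p pics; python3 - <<'E'
from plant import ctrl
import cv2,numpy as np
s=ctrl.get_state();print({k:np.round(v,3).tolist() for k,v in s.items()})
for n in ["scene","side"]:
    im=ctrl.read_camera(n);cv2.imwrite(f"pics/{n}0.png",im[:,:,::-1])
    m=ctrl.camera_model(n);print(n,{k:np.round(v,4).tolist() for k,v in m.items()})
m=ctrl.camera_model("wrist");print({k:np.round(v,4).tolist() for k,v in m.items()})
E
```

```text
pics
{'time': 0.0, 'qpos': [0.983, 0.287, 1.578, 0.0, 1.279, -0.15], 'dq': [0.002, 0.001, -0.003, 0.001, -0.002, 0.001], 'joint_efforts': [0.0, -40.598, -29.263, -0.0, 0.006, -0.0], 'eef_pos': [0.286, 0.611, 0.2], 'tcp_rot': [0.217, 0.976, -0.001, -0.0], 'contact_force': [-0.307, 0.461, -0.757], 'wrist_torque': [0.012, -0.005, -0.005], 'finger_force': 0.0, 'opening': 0.999}
scene {'intrinsics': [[467.5085, 0.0, 310.75], [0.0, 467.5085, 243.9116], [0.0, 0.0, 1.0]], 'distortion': [-0.0548, 0.0, 0.0, 0.0, 0.0], 'cam_to_world': [[-0.6563, -0.5754, 0.4879, 1.0879], [0.7543, -0.5141, 0.4083, 0.4223], [0.0159, 0.6361, 0.7715, 0.8822], [0.0, 0.0, 0.0, 1.0]]}
side {'intrinsics': [[522.0591, 0.0, 322.3489], [0.0, 522.0591, 231.7487], [0.0, 0.0, 1.0]], 'distortion': [-0.131, 0.0, 0.0, 0.0, 0.0], 'cam_to_world': [[0.9927, 0.0703, -0.0985, 0.5177], [-0.1208, 0.618, -0.7769, -0.7404], [0.0063, 0.783, 0.6219, 0.7647], [0.0, 0.0, 0.0, 1.0]]}
{'intrinsics': [[397.9143, 0.0, 314.934], [0.0, 397.9143, 242.9773], [0.0, 0.0, 1.0]], 'distortion': [-0.0552, 0.0, 0.0, 0.0, 0.0], 'tool_from_camera': [[-0.0016, 0.9492, 0.3148, 0.0818], [1.0, 0.0014, 0.0006, -0.001], [0.0001, 0.3148, -0.9492, -0.1717], [0.0, 0.0, 0.0, 1.0]]}
```

View pics/scene0.png

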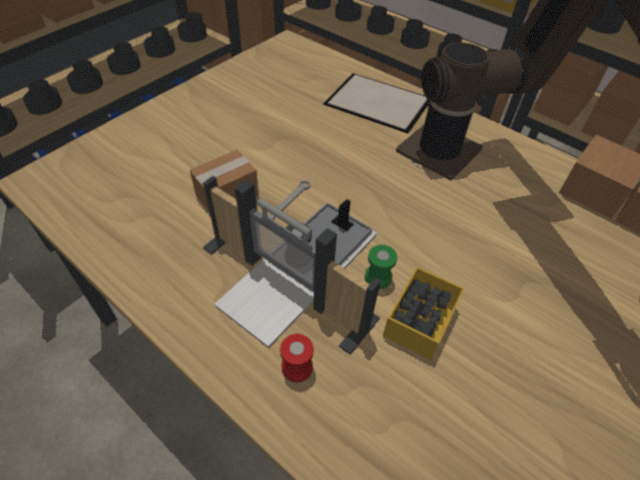

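View pics/side0.png

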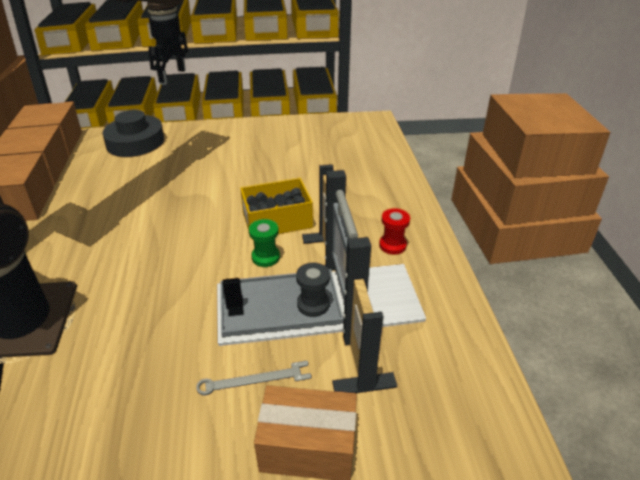

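The scene view shows the handle at about (283,218), the black grip at (344,212), and the dark roller through the pane at about (300,260). The side view shows the handle at (345,215), the grip at (232,296) and the dark roller at (313,288).

Possible mix-ups:
- **Roller:** dark on the tray at side (313,288), green at side (264,240), red at side (395,228). I choose the dark one.
- **Handle:** the grey bar between the posts at side (345,215), against the sash top rail just below it.
- **Grip:** black upright at side (232,296), against the dark posts.

I'll check the choice in one close crop.

```bash
python3 - <<'E'
import cv2,numpy as np
a=cv2.imread("pics/scene0.png")[170:320,200:400];b=cv2.imread("pics/side0.png")[165:345,210:450]
a=cv2.resize(a,None,fx=2,fy=2,interpolation=cv2.INTER_CUBIC)
a=cv2.resize(cv2.imread("pics/scene0.png")[170:270,200:400],None,fx=4,fy=3,interpolation=cv2.INTER_CUBIC)
b=cv2.resize(cv2.imread("pics/side0.png")[165:340,210:410],None,fx=4,fy=300/175,interpolation=cv2.INTER_CUBIC)
cv2.imwrite("pics/crop0.png",np.vstack([a,b]))
E
```

```text
(no output)
```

View pics/crop0.png

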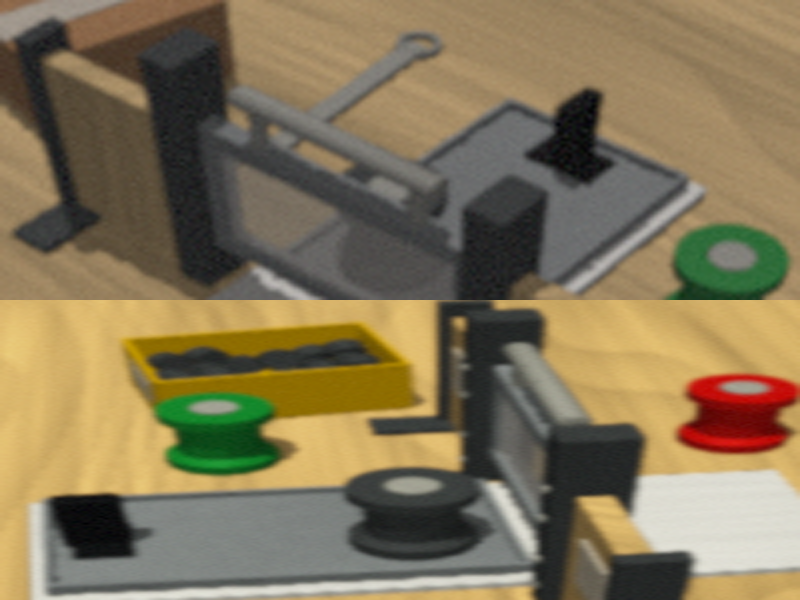

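The crop confirms the dark roller upright on the tray at side (313,274), the handle bar in scene from (259,201) to (311,231), and the grip top at scene (347,202). Next I compute positions.

```bash
cat > h.py <<'E'
from plant import ctrl
import cv2,numpy as np
from scipy.spatial.transform import Rotation as R
def ray(n,p):
    m=ctrl.camera_model(n);K,D=np.array(m["intrinsics"]),np.array(m["distortion"])
    if n=="wrist":
        s=ctrl.get_state();T=np.eye(4);T[:3,:3]=R.from_quat(s["tcp_rot"]).as_matrix();T[:3,3]=s["eef_pos"];T=T@np.array(m["tool_from_camera"])
    else: T=np.array(m["cam_to_world"])
    u=cv2.undistortPoints(np.array([[p]],float),K,D)[0,0]
    d=T[:3,:3]@np.array([u[0],-u[1],-1]);return T[:3,3],d/np.linalg.norm(d)
def onz(n,p,z):
    o,d=ray(n,p);return o+d*(z-o[2])/d[2]
def tri(p,q,a="scene",b="side"):
    o,d=ray(a,p);o2,e=ray(b,q);A=np.array([d,-e]).T;t=np.linalg.lstsq(A,o2-o,rcond=None)[0]
    x,y=o+d*t[0],o2+e*t[1];return (x+y)/2,np.linalg.norm(x-y)
E
python3 - <<'E'
from h import *
np.set_printoptions(precision=4,suppress=True)
S=lambda x,y:(200+x/4-.4,170+y/3-.35)
P=lambda x,y:(210+x/4-.4,165+(y-300)/1.7143-.2)
A=onz("scene",S(181,52),.24);B=onz("scene",S(506,197),.24);print("posts",A,B,(A+B)/2,np.linalg.norm(A-B))
A2=onz("side",P(597,435),.24);B2=onz("side",P(507,318),.24);print("posts side",A2,B2,(A2+B2)/2,np.linalg.norm(A2-B2))
for a,b in ((A,B),(A2,B2)): d=b-a;print("yaw of hatch x",np.arctan2(d[1],d[0])-np.pi/2)
print("handle",tri(S(236,97),P(578,418)),tri(S(440,184),P(515,350)),tri(S(338,140),P(546,384)))
print("grip top",tri(S(588,97),P(88,502)),onz("scene",S(588,97),.09),onz("side",P(88,502),.09))
print("roller",onz("side",P(413,487),.103))
E
```

```text
posts [ 0.6586 -0.1105  0.24  ] [0.6481 0.0899 0.24  ] [ 0.6533 -0.0103  0.24  ] 0.20068529909588764
posts side [ 0.6543 -0.121   0.24  ] [0.6475 0.081  0.24  ] [ 0.6509 -0.02    0.24  ] 0.2022094450833954
yaw of hatch x 0.05227669237016119
yaw of hatch x 0.033750150845794025
handle (array([ 0.6567, -0.0742,  0.2219]), np.float64(0.002527649928505319)) (array([0.6468, 0.0492, 0.2195]), np.float64(0.0006034645438839798)) (array([ 0.6513, -0.0125,  0.219 ]), np.float64(0.0011570075597129828))
grip top (array([ 0.4344, -0.021 ,  0.0857]), np.float64(0.008905933233438695)) [ 0.4326 -0.0182  0.09  ] [ 0.4388 -0.0293  0.09  ]
roller [ 0.5899 -0.0363  0.103 ]
```

```bash
cat >> h.py <<'E'
np.set_printoptions(precision=4,suppress=True)
def goal(p,ang):
    "shift in tool axes and yaw from here to TCP p with tool x at world angle ang"
    s=ctrl.get_state();M=R.from_quat(s["tcp_rot"]).as_matrix()
    d=M.T@(np.array(p)-s["eef_pos"]);a=np.arctan2(M[1,0],M[0,0])
    print("t",s["time"],"at",np.array(s["eef_pos"]),"ang",round(a,4),"shift",d,"yaw",round(float(-((ang-a+np.pi)%(2*np.pi)-np.pi)),4),"tilt",M[:,2])
E
python3 -c "
from h import *
goal([.652,-.013,.36],np.pi/2+.05)"
```

```text
t 0.1 at [0.2858 0.6108 0.1996] ang 2.7039 shift [-0.5961 -0.4101 -0.1597] yaw 1.0831 tilt [-0.0012 -0.0018 -1.    ]
```

Request:
move_arm(
  plan=[
    {"x": 0, "y": 0, "z": -0.05, "yaw": 0.1},
    {"x": -0.03, "y": -0.02, "z": -0.085, "yaw": 0.2},
    {"x": -0.06, "y": -0.04, "z": -0.12, "yaw": 0.3},
    {"x": -0.09, "y": -0.06, "z": -0.145, "yaw": 0.4},
    {"x": -0.13, "y": -0.09, "z": -0.16, "yaw": 0.5},
  ],
)

```text
validation failed for argument at $.pl...
```

```bash
python3 -c "
from h import *
goal([.652,-.013,.36],np.pi/2+.05)"
```

```text
t 0.1 at [0.2858 0.6108 0.1996] ang 2.7039 shift [-0.5961 -0.4101 -0.1597] yaw 1.0831 tilt [-0.0012 -0.0018 -1.    ]
```

Request:
move_arm(
  plan=[
    {"x": 0.0, "y": 0.0, "z": -0.05, "yaw": 0.1, "fingers": 0.0},
    {"x": -0.03, "y": -0.02, "z": -0.085, "yaw": 0.2, "fingers": 0.0},
    {"x": -0.06, "y": -0.04, "z": -0.12, "yaw": 0.3, "fingers": 0.0},
    {"x": -0.09, "y": -0.06, "z": -0.145, "yaw": 0.4, "fingers": 0.0},
    {"x": -0.13, "y": -0.09, "z": -0.16, "yaw": 0.5, "fingers": 0.0},
  ],
)

```text
time: 0.6
eef_pos: [0.3653, 0.4764, 0.363]
tcp_rot: [0.453, 0.892, 0.002, 0.001]
contact_force: [0.4, 0.3, -0.4]
opening: 1.001
finger_force: 0.0
```

```bash
python3 -c "
from h import *
goal([.652,-.013,.36],np.pi/2+.05)"
```

```text
t 0.6 at [0.3653 0.4764 0.363 ] ang 2.2015 shift [-0.5643 -0.057   0.0024] yaw 0.5807 tilt [ 0.0026  0.0028 -1.    ]
```

Request:
move_arm(
  plan=[
    {"x": -0.045, "y": -0.005, "z": 0.0, "yaw": 0.12, "fingers": 0.0},
    {"x": -0.09, "y": -0.01, "z": 0.0, "yaw": 0.24, "fingers": 0.0},
    {"x": -0.135, "y": -0.015, "z": 0.0, "yaw": 0.36, "fingers": 0.0},
    {"x": -0.18, "y": -0.02, "z": 0.0, "yaw": 0.48, "fingers": 0.0},
    {"x": -0.225, "y": -0.025, "z": 0.0, "yaw": 0.58, "fingers": 0.0},
  ],
)

```text
time: 1.1
eef_pos: [0.478, 0.2786, 0.3598]
tcp_rot: [0.69, 0.724, -0.0, -0.0]
contact_force: [0.3, -0.0, -0.4]
opening: 1.001
finger_force: 0.0
```

```bash
python3 -c "
from h import *
goal([.652,-.013,.36],np.pi/2+.05)"
```

```text
t 1.1 at [0.478  0.2786 0.3598] ang 1.6194 shift [-0.2997  0.1596 -0.0002] yaw -0.0014 tilt [-0.0006 -0.0002 -1.    ]
```

Request:
move_arm(
  plan=[
    {"x": -0.04, "y": 0.021, "z": 0.0, "yaw": 0.0, "fingers": 0.0},
    {"x": -0.08, "y": 0.042, "z": 0.0, "yaw": 0.0, "fingers": 0.0},
    {"x": -0.12, "y": 0.063, "z": 0.0, "yaw": 0.0, "fingers": 0.0},
    {"x": -0.16, "y": 0.084, "z": 0.0, "yaw": 0.0, "fingers": 0.0},
    {"x": -0.2, "y": 0.105, "z": 0.0, "yaw": 0.0, "fingers": 0.0},
  ],
)

```text
time: 1.6
eef_pos: [0.5935, 0.0845, 0.3597]
tcp_rot: [0.688, 0.726, -0.0, -0.0]
contact_force: [-0.0, 0.8, 0.0]
opening: 0.998
finger_force: 0.0
```

Request:
move_arm(
  plan=[
    {"x": -0.04, "y": 0.022, "z": 0.0, "yaw": 0.0, "fingers": 0.0},
    {"x": -0.08, "y": 0.044, "z": 0.0, "yaw": 0.0, "fingers": 0.0},
    {"x": -0.1, "y": 0.055, "z": 0.0, "yaw": 0.0, "fingers": 0.0},
    {"x": -0.1, "y": 0.055, "z": 0.0, "yaw": 0.0, "fingers": 0.0},
    {"x": -0.1, "y": 0.055, "z": 0.0, "yaw": 0.0, "fingers": 0.0},
  ],
)

```text
time: 2.1
eef_pos: [0.6531, -0.0108, 0.3593]
tcp_rot: [0.688, 0.725, -0.0, -0.001]
contact_force: [0.3, -0.3, 0.8]
opening: 0.999
finger_force: 0.0
```

```bash
python3 -c "
from h import *
goal([.652,-.013,.36],np.pi/2+.05)
cv2.imwrite('pics/w1.png',ctrl.read_camera('wrist')[:,:,::-1])"
```

```text
t 2.1 at [ 0.6531 -0.0108  0.3593] ang 1.623 shift [-0.0022 -0.0012 -0.0007] yaw 0.0022 tilt [-0.0019  0.0009 -1.    ]
```

View pics/w1.png

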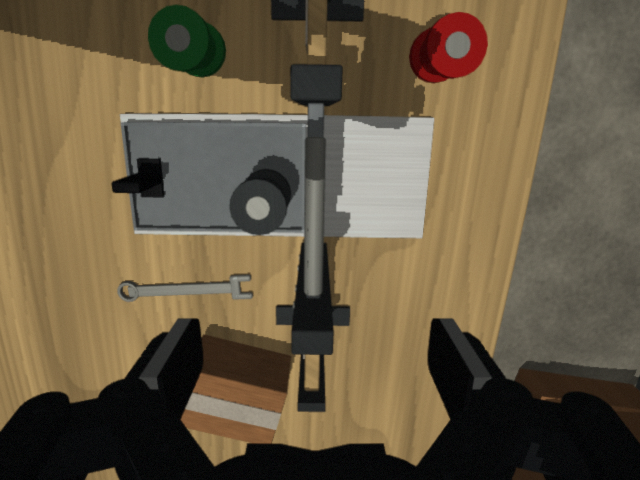

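Wrist view: the handle bar runs from about (316,138) to (313,295), with the posts at (316,84) and (312,335). The grip top is near (125,185), and the roller top is at (258,208).

```bash
python3 -c "
from h import *
w='wrist'
a=onz(w,(316,138),.221);b=onz(w,(313.5,295),.221);print('bar',a,b,(a+b)/2,np.linalg.norm(a-b));d=a-b;print('yaw',np.arctan2(d[1],d[0])-np.pi/2)
a=onz(w,(316.5,78),.24);b=onz(w,(312,342),.24);print('posts',a,b);d=a-b;print('yaw',np.arctan2(d[1],d[0])-np.pi/2)
a=onz(w,(122,117),.026);b=onz(w,(304,118),.026);c=onz(w,(136,235),.026);e=onz(w,(308,236),.026);print('tray',a,b,c,e,[np.arctan2(*(q-p)[1::-1]) for p,q in((a,b),(c,e))])
for p in((113,185),(150,160),):print('grip',onz(w,p,.09))
print('roller',onz(w,(258,208),.103))
"
```

```text
bar [0.649  0.0512 0.221 ] [ 0.6538 -0.0798  0.221 ] [ 0.6514 -0.0143  0.221 ] 0.13110133862007894
yaw 0.03623171235816747
posts [0.6472 0.0926 0.24  ] [ 0.6543 -0.1144  0.24  ]
yaw 0.03467361645950651
tray [0.4095 0.054  0.026 ] [0.634  0.0624 0.026 ] [ 0.4146 -0.0984  0.026 ] [ 0.6459 -0.0878  0.026 ] [np.float64(0.0375782815381057), np.float64(0.045631226804492206)]
grip [ 0.4225 -0.0188  0.09  ]
grip [0.4673 0.0111 0.09  ]
roller [ 0.5895 -0.0343  0.103 ]
```

Request:
move_arm(
  plan=[
    {"x": -0.003, "y": -0.002, "z": 0.04, "yaw": 0.016, "fingers": 0.0},
    {"x": -0.003, "y": -0.002, "z": 0.08, "yaw": 0.016, "fingers": 0.0},
    {"x": -0.003, "y": -0.002, "z": 0.12, "yaw": 0.016, "fingers": 0.0},
    {"x": -0.003, "y": -0.002, "z": 0.145, "yaw": 0.016, "fingers": 0.0},
    {"x": -0.003, "y": -0.002, "z": 0.16, "yaw": 0.016, "fingers": 0.0},
  ],
)

```text
time: 2.65
eef_pos: [0.6496, -0.0119, 0.1974]
tcp_rot: [0.693, 0.721, -0.001, -0.002]
contact_force: [0.4, -0.4, 0.4]
opening: 0.999
finger_force: 0.0
```

Request:
move_arm(
  plan=[
    {"x": 0.0, "y": 0.0, "z": 0.0, "yaw": 0.0, "fingers": 0.5},
    {"x": 0.0, "y": 0.0, "z": 0.0, "yaw": 0.0, "fingers": 0.7},
    {"x": 0.0, "y": 0.0, "z": 0.0, "yaw": 0.0, "fingers": 0.8},
    {"x": 0.0, "y": 0.0, "z": 0.0, "yaw": 0.0, "fingers": 0.9},
    {"x": 0.0, "y": 0.0, "z": 0.0, "yaw": 0.0, "fingers": 1.0},
  ],
  force=50,
)

```text
time: 3.15
eef_pos: [0.6521, -0.014, 0.2018]
tcp_rot: [0.694, 0.72, 0.001, 0.001]
contact_force: [-0.5, -0.8, 0.1]
opening: 0.146
finger_force: 0.0
```

Request:
move_arm(
  plan=[
    {"x": 0.0, "y": 0.0, "z": 0.0, "yaw": 0.0, "fingers": 1.0},
    {"x": 0.0, "y": 0.0, "z": 0.0, "yaw": 0.0, "fingers": 1.0},
    {"x": 0.0, "y": 0.0, "z": 0.0, "yaw": 0.0, "fingers": 1.0},
  ],
)

```text
time: 3.45
eef_pos: [0.6515, -0.0139, 0.2003]
tcp_rot: [0.694, 0.72, -0.0, -0.0]
contact_force: [-1.3, 0.4, 0.6]
opening: -0.003
finger_force: 0.0
```

```bash
python3 -c "
from h import *
goal([.651,-.014,.2],np.pi/2+.036)
a=ctrl.read_camera('wrist')[:,:,::-1];b=ctrl.read_camera('side')[:,:,::-1]
cv2.imwrite('pics/c2.png',np.hstack([cv2.resize(a[60:460,170:470],(400,533)),cv2.resize(b[100:300,270:420],(400,533))]))"
```

```text
t 3.45 at [ 0.6515 -0.0139  0.2003] ang 1.6076 shift [-0.0001 -0.0005  0.0003] yaw 0.0008 tilt [-0.0001 -0.     -1.    ]
```

View pics/c2.png

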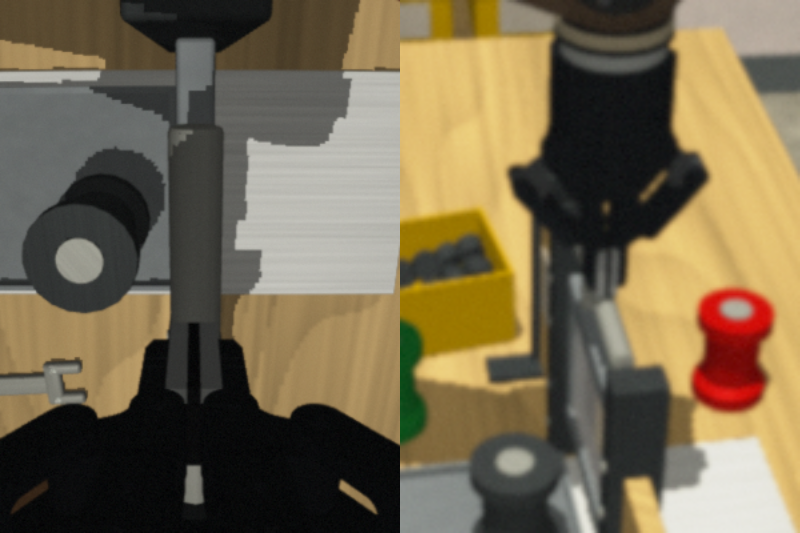

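The close-up shows the bar uncovered ahead of the fingers, which look shut at crop (194,340) rather than around the bar. I'll check where the TCP and the bar project.

```bash
python3 -c "
from h import *
m=ctrl.camera_model('wrist');T=np.linalg.inv(np.array(m['tool_from_camera']));K=np.array(m['intrinsics'])
for z in(0,-.01,-.019,-.03,-.05):
  c=T@np.array([0,0,z,1]);c=c[:3]*[1,-1,-1];p=K@c;print(z,p[:2]/p[2],c[2])
for k in range(4):
  s=ctrl.get_state();print(s['opening'],s['finger_force'],s['contact_force'])
  im=ctrl.read_camera('wrist')
o=np.array(m['tool_from_camera'])
# bar end (left/upper) row ~60+126/1.333, col 170+197/1.333
for z in(.205,.212,.22):print(z,onz('wrist',(316,155),z))
"
```

```text
0 [317.7861 290.0043] 0.18831332158474634
-0.01 [317.9321 299.5105] 0.17882253898702927
-0.019 [318.0775 308.972 ] 0.1702808346490839
-0.03 [318.2762 321.9094] 0.15984097379159512
-0.05 [318.7129 350.3451] 0.14085940859616095
-0.0016794945869028704 0.0 [ 0.5518 -0.3123  0.8109]
-0.0009828740932117809 0.0 [0.264  0.0497 0.246 ]
-0.0011738000983893097 0.0 [ 0.1447  0.627  -0.082 ]
0.0025127289623747247 0.0 [ 0.1612 -0.2788 -0.0704]
0.205 [0.6483 0.0494 0.205 ]
0.212 [0.6483 0.0501 0.212 ]
0.22 [0.6482 0.0509 0.22  ]
```

The view is ambiguous: the opening reads 0, but the geometry suggests the bar may be between the fingers. A small lift will settle it, since the force should show about 11 N if I hold the bar.

Request:
move_arm(
  plan=[
    {"x": 0.0, "y": 0.0, "z": -0.005, "yaw": 0.0, "fingers": 1.0},
    {"x": 0.0, "y": 0.0, "z": -0.01, "yaw": 0.0, "fingers": 1.0},
    {"x": 0.0, "y": 0.0, "z": -0.015, "yaw": 0.0, "fingers": 1.0},
    {"x": 0.0, "y": 0.0, "z": -0.02, "yaw": 0.0, "fingers": 1.0},
  ],
)

```text
time: 4.15
eef_pos: [0.6517, -0.0138, 0.2212]
tcp_rot: [0.694, 0.72, 0.0, 0.0]
contact_force: [0.6, 0.6, 0.2]
opening: -0.002
finger_force: 0.0
```

```bash
python3 -c "
from h import *
a=ctrl.read_camera('wrist')[:,:,::-1];b=ctrl.read_camera('side')[:,:,::-1]
cv2.imwrite('pics/c3.png',np.hstack([cv2.resize(a[260:440,240:390],(400,480),interpolation=2),cv2.resize(b[160:240,312:379],(400,480),interpolation=2)]))"
```

```text
(no output)
```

View pics/c3.png

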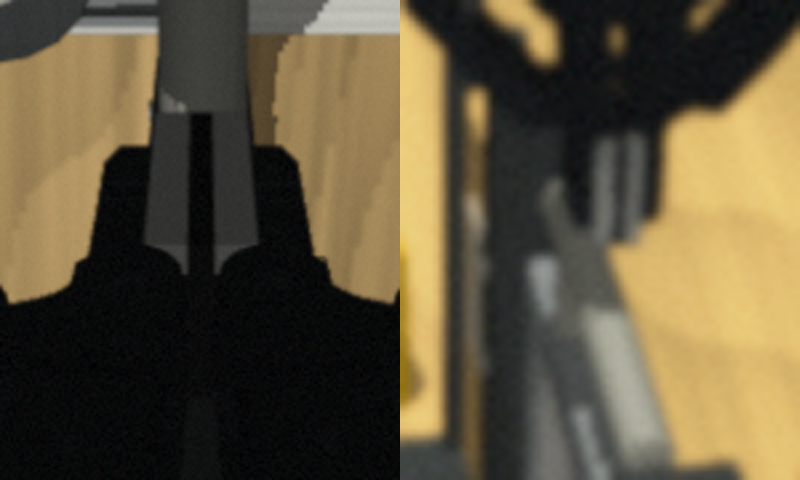

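```bash
python3 -c "
from h import *
def proj(n,P):
  m=ctrl.camera_model(n);T=np.linalg.inv(np.array(m['cam_to_world']));c=(T@np.append(P,1))[:3]*[1,-1,-1]
  return cv2.projectPoints(c[None],np.zeros(3),np.zeros(3),np.array(m['intrinsics']),np.array(m['distortion']))[0].ravel()
print('tcp',proj('side',ctrl.get_state()['eef_pos']))
c=np.array([.6515,-.014]);y=np.array([-.036,1])
for z in(.205,.212,.219):
  print(z,[proj('side',np.append(c+k*y,z)) for k in(-.065,0,.065)],[proj('scene',np.append(c+k*y,z)) for k in(-.065,.065)])
print('scene tcp',proj('scene',ctrl.get_state()['eef_pos']))
cv2.imwrite('pics/s3.png',cv2.resize(ctrl.read_camera('scene')[140:290,220:360,::-1],(560,600),interpolation=2))
"
```

```text
tcp [346.4622 212.7735]
0.205 [array([353.1719, 243.6849]), array([345.7668, 220.4826]), array([339.1139, 199.6783])] [array([259.0403, 205.713 ]), array([309.2616, 237.2489])]
0.212 [array([353.3531, 240.461 ]), array([345.9013, 217.3248]), array([339.2108, 196.5945])] [array([258.7996, 203.2668]), array([309.3113, 234.8502])]
0.219 [array([353.5357, 237.2045]), array([346.0368, 214.1374]), array([339.3085, 193.4839])] [array([258.5563, 200.7926]), array([309.3617, 232.422 ])]
scene tcp [282.9669 215.3345]
```

View pics/s3.png

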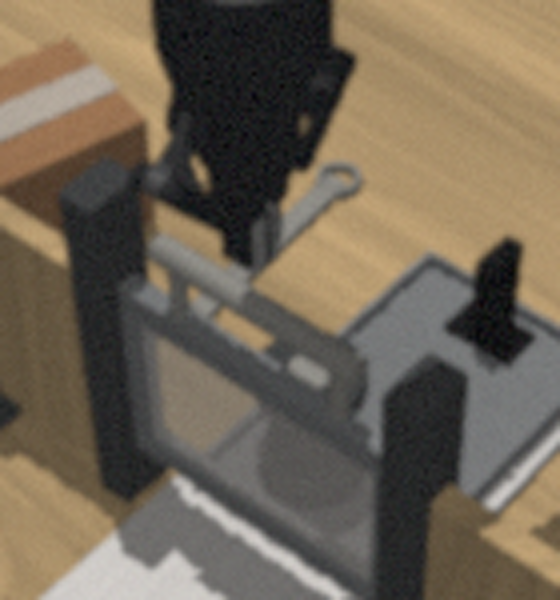

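The tips sit about 25 mm higher than the reported TCP in all three views: side tip at (348,200) against a projected TCP of (346,213), scene tip at (285,207) against (283,215). So the fingers shut just above the bar. I'll open, go about 25 mm deeper than nominal and grasp again.

Request:
move_arm(
  plan=[
    {"x": 0.0, "y": 0.0, "z": 0.0, "yaw": 0.0, "fingers": 0.0},
    {"x": 0.0, "y": 0.0, "z": 0.0, "yaw": 0.0, "fingers": 0.0},
    {"x": 0.0, "y": 0.0, "z": 0.0, "yaw": 0.0, "fingers": 0.0},
    {"x": 0.0, "y": 0.0, "z": 0.0, "yaw": 0.0, "fingers": 0.0},
    {"x": 0.0, "y": 0.0, "z": 0.0, "yaw": 0.0, "fingers": 0.0},
  ],
)

```text
time: 4.8
eef_pos: [0.6514, -0.0138, 0.2201]
tcp_rot: [0.694, 0.72, -0.0, -0.0]
contact_force: [0.3, -0.8, 0.0]
opening: 0.851
finger_force: 0.0
```

Request:
move_arm(
  plan=[
    {"x": 0.0, "y": 0.0, "z": 0.015, "yaw": 0.0, "fingers": 0.0},
    {"x": 0.0, "y": 0.0, "z": 0.03, "yaw": 0.0, "fingers": 0.0},
    {"x": 0.0, "y": 0.0, "z": 0.038, "yaw": 0.0, "fingers": 0.0},
    {"x": 0.0, "y": 0.0, "z": 0.045, "yaw": 0.0, "fingers": 0.0},
    {"x": 0.0, "y": 0.0, "z": 0.045, "yaw": 0.0, "fingers": 0.0},
  ],
)

```text
time: 5.3
eef_pos: [0.6505, -0.0137, 0.1731]
tcp_rot: [0.694, 0.72, -0.001, -0.001]
contact_force: [-0.3, -0.0, -0.1]
opening: 1.002
finger_force: 0.0
```

Request:
move_arm(
  plan=[
    {"x": 0.0, "y": 0.0, "z": 0.0, "yaw": 0.0, "fingers": 0.6},
    {"x": 0.0, "y": 0.0, "z": 0.0, "yaw": 0.0, "fingers": 1.0},
    {"x": 0.0, "y": 0.0, "z": 0.0, "yaw": 0.0, "fingers": 1.0},
    {"x": 0.0, "y": 0.0, "z": 0.0, "yaw": 0.0, "fingers": 1.0},
    {"x": 0.0, "y": 0.0, "z": 0.0, "yaw": 0.0, "fingers": 1.0},
  ],
  force=50,
)

```text
time: 5.8
eef_pos: [0.6521, -0.0138, 0.1758]
tcp_rot: [0.694, 0.72, 0.001, 0.001]
contact_force: [-1.0, -1.2, 1.6]
opening: 0.17
finger_force: 48.5
```

Request:
move_arm(
  plan=[
    {"x": 0.0, "y": 0.0, "z": 0.0, "yaw": 0.0, "fingers": 1.0},
    {"x": 0.0, "y": 0.0, "z": 0.0, "yaw": 0.0, "fingers": 1.0},
    {"x": 0.0, "y": 0.0, "z": 0.0, "yaw": 0.0, "fingers": 1.0},
  ],
)

```text
time: 6.1
eef_pos: [0.6521, -0.0138, 0.1758]
tcp_rot: [0.694, 0.72, 0.001, 0.001]
contact_force: [1.8, -0.3, 1.1]
opening: 0.162
finger_force: 48.7
```

Gripped, with 48 N on the bar. Raising the sash.

Request:
move_arm(
  plan=[
    {"x": 0.0, "y": 0.0, "z": -0.01, "yaw": 0.0, "fingers": 1.0},
    {"x": 0.0, "y": 0.0, "z": -0.02, "yaw": 0.0, "fingers": 1.0},
    {"x": 0.0, "y": 0.0, "z": -0.03, "yaw": 0.0, "fingers": 1.0},
    {"x": 0.0, "y": 0.0, "z": -0.04, "yaw": 0.0, "fingers": 1.0},
    {"x": 0.0, "y": 0.0, "z": -0.05, "yaw": 0.0, "fingers": 1.0},
  ],
  force=60,
)

```text
time: 6.6
eef_pos: [0.6519, -0.0138, 0.2211]
tcp_rot: [0.694, 0.72, 0.0, -0.0]
contact_force: [8.2, -0.1, -11.8]
opening: 0.166
finger_force: 58.6
```

Request:
move_arm(
  plan=[
    {"x": 0.0, "y": 0.0, "z": -0.01, "yaw": 0.0, "fingers": 1.0},
    {"x": 0.0, "y": 0.0, "z": -0.02, "yaw": 0.0, "fingers": 1.0},
    {"x": 0.0, "y": 0.0, "z": -0.03, "yaw": 0.0, "fingers": 1.0},
    {"x": 0.0, "y": 0.0, "z": -0.04, "yaw": 0.0, "fingers": 1.0},
    {"x": 0.0, "y": 0.0, "z": -0.045, "yaw": 0.0, "fingers": 1.0},
  ],
)

```text
time: 7.1
eef_pos: [0.6519, -0.0138, 0.2664]
tcp_rot: [0.694, 0.72, -0.0, -0.001]
contact_force: [7.8, -0.4, -9.9]
opening: 0.158
finger_force: 58.8
```

Request:
move_arm(
  plan=[
    {"x": 0.0, "y": 0.0, "z": -0.002, "yaw": 0.0, "fingers": 1.0},
    {"x": 0.0, "y": 0.0, "z": -0.004, "yaw": 0.0, "fingers": 1.0},
    {"x": 0.0, "y": 0.0, "z": -0.004, "yaw": 0.0, "fingers": 1.0},
  ],
)

```text
time: 7.4
eef_pos: [0.6519, -0.0138, 0.2698]
tcp_rot: [0.694, 0.72, -0.0, -0.001]
contact_force: [8.0, -0.1, -10.2]
opening: 0.164
finger_force: 58.8
```

Rising as expected at about 11 N, with the stop not reached yet. I'll continue in small steps.

Request:
move_arm(
  plan=[
    {"x": 0.0, "y": 0.0, "z": -0.002, "yaw": 0.0, "fingers": 1.0},
    {"x": 0.0, "y": 0.0, "z": -0.004, "yaw": 0.0, "fingers": 1.0},
    {"x": 0.0, "y": 0.0, "z": -0.006, "yaw": 0.0, "fingers": 1.0},
  ],
)

```text
time: 7.7
eef_pos: [0.6517, -0.0138, 0.2712]
tcp_rot: [0.694, 0.72, -0.001, -0.002]
contact_force: [13.2, -0.7, -24.8]
opening: 0.161
finger_force: 59.5
```

Request:
move_arm(
  plan=[
    {"x": 0.0, "y": 0.0, "z": -0.001, "yaw": 0.0, "fingers": 1.0},
    {"x": 0.0, "y": 0.0, "z": -0.002, "yaw": 0.0, "fingers": 1.0},
    {"x": 0.0, "y": 0.0, "z": -0.003, "yaw": 0.0, "fingers": 1.0},
  ],
)

```text
time: 8.0
eef_pos: [0.6516, -0.0137, 0.2712]
tcp_rot: [0.694, 0.72, -0.001, -0.003]
contact_force: [15.7, -1.9, -29.3]
opening: 0.163
finger_force: 59.2
```

The upper stop is reached (force jumps to 29 N, z stays at 0.2712). I relax, release and rise.

Request:
move_arm(
  plan=[
    {"x": 0.0, "y": 0.0, "z": 0.004, "yaw": 0.0, "fingers": 1.0},
    {"x": 0.0, "y": 0.0, "z": 0.006, "yaw": 0.0, "fingers": 1.0},
    {"x": 0.0, "y": 0.0, "z": 0.006, "yaw": 0.0, "fingers": 1.0},
  ],
)

```text
time: 8.3
eef_pos: [0.6518, -0.0138, 0.2711]
tcp_rot: [0.694, 0.72, -0.0, -0.001]
contact_force: [9.3, -0.1, -14.2]
opening: 0.158
finger_force: 60.8
```

Request:
move_arm(
  plan=[
    {"x": 0.0, "y": 0.0, "z": 0.0, "yaw": 0.0, "fingers": 0.0},
    {"x": 0.0, "y": 0.0, "z": 0.0, "yaw": 0.0, "fingers": 0.0},
    {"x": 0.0, "y": 0.0, "z": 0.0, "yaw": 0.0, "fingers": 0.0},
    {"x": 0.0, "y": 0.0, "z": 0.0, "yaw": 0.0, "fingers": 0.0},
    {"x": 0.0, "y": 0.0, "z": 0.0, "yaw": 0.0, "fingers": 0.0},
  ],
)

```text
time: 8.8
eef_pos: [0.6515, -0.0138, 0.2782]
tcp_rot: [0.694, 0.72, 0.0, 0.0]
contact_force: [-0.7, -0.2, 0.2]
opening: 0.983
finger_force: 0.0
```

Request:
move_arm(
  plan=[
    {"x": 0.0, "y": 0.0, "z": 0.0, "yaw": 0.0, "fingers": 0.0},
    {"x": 0.0, "y": 0.0, "z": -0.02, "yaw": 0.0, "fingers": 0.0},
    {"x": 0.0, "y": 0.0, "z": -0.04, "yaw": 0.0, "fingers": 0.0},
    {"x": 0.0, "y": 0.0, "z": -0.065, "yaw": 0.0, "fingers": 0.0},
    {"x": 0.0, "y": 0.0, "z": -0.08, "yaw": 0.0, "fingers": 0.0},
  ],
)

```text
time: 9.3
eef_pos: [0.6519, -0.0139, 0.36]
tcp_rot: [0.694, 0.72, 0.001, 0.001]
contact_force: [0.4, -0.1, 1.3]
opening: 1.003
finger_force: 0.0
```

```bash
python3 -c "
from h import *
goal([.44,-.02,.36],np.pi+.036)
im=ctrl.read_camera('side');h=cv2.cvtColor(im,cv2.COLOR_RGB2HSV)
a=im[240:350,200:360];b=im[140:250,280:440]
cv2.imwrite('pics/s4.png',np.hstack([cv2.resize(x[:,:,::-1],(400,275),interpolation=2) for x in(a,b)]))"
```

```text
t 9.3 at [ 0.6519 -0.0139  0.36  ] ang 1.6078 shift [ 0.0017 -0.212  -0.0006] yaw -1.5698 tilt [ 0.003  -0.0006 -1.    ]
```

View pics/s4.png

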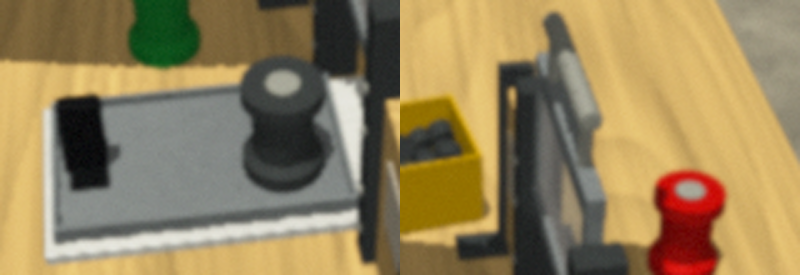

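The sash stands raised, and the roller is upright on the tray with the grip at crop (85,140). Moving back over the grip while turning.

Request:
move_arm(
  plan=[
    {"x": 0.0, "y": -0.03, "z": 0.0, "yaw": -0.14, "fingers": 0.0},
    {"x": 0.0, "y": -0.06, "z": 0.0, "yaw": -0.28, "fingers": 0.0},
    {"x": 0.0, "y": -0.09, "z": 0.0, "yaw": -0.42, "fingers": 0.0},
    {"x": 0.0, "y": -0.12, "z": 0.0, "yaw": -0.56, "fingers": 0.0},
    {"x": 0.0, "y": -0.15, "z": 0.0, "yaw": -0.7, "fingers": 0.0},
  ],
)

```text
time: 9.85
eef_pos: [0.5001, -0.0193, 0.3563]
tcp_rot: [0.402, 0.916, -0.0, -0.001]
contact_force: [-0.7, -0.3, 0.5]
opening: 1.002
finger_force: 0.0
```

```bash
python3 -c "
from h import *
goal([.437,-.022,.2],np.pi+.036)"
```

```text
t 9.85 at [ 0.5001 -0.0193  0.3563] ang 2.3136 shift [ 0.0405 -0.0482  0.1564] yaw -0.864 tilt [-0.0012  0.0002 -1.    ]
```

Request:
move_arm(
  plan=[
    {"x": 0.01, "y": -0.012, "z": 0.02, "yaw": -0.14, "fingers": 0.0},
    {"x": 0.02, "y": -0.024, "z": 0.05, "yaw": -0.28, "fingers": 0.0},
    {"x": 0.03, "y": -0.036, "z": 0.08, "yaw": -0.42, "fingers": 0.0},
    {"x": 0.04, "y": -0.048, "z": 0.11, "yaw": -0.56, "fingers": 0.0},
    {"x": 0.04, "y": -0.048, "z": 0.14, "yaw": -0.7, "fingers": 0.0},
  ],
)

```text
time: 10.35
eef_pos: [0.4375, -0.0218, 0.2155]
tcp_rot: [0.064, 0.998, -0.0, -0.0]
contact_force: [0.6, -0.4, 0.6]
opening: 1.002
finger_force: 0.0
```

```bash
python3 -c "
from h import *
goal([.437,-.022,.2],np.pi+.036)"
```

```text
t 10.35 at [ 0.4375 -0.0218  0.2155] ang 3.0133 shift [ 0.0004 -0.0003  0.0155] yaw -0.1643 tilt [-0.0005 -0.     -1.    ]
```

Request:
move_arm(
  plan=[
    {"x": 0.0, "y": 0.0, "z": 0.01, "yaw": -0.12, "fingers": 0.0},
    {"x": 0.0, "y": 0.0, "z": 0.02, "yaw": -0.164, "fingers": 0.0},
    {"x": 0.0, "y": 0.0, "z": 0.02, "yaw": -0.164, "fingers": 0.0},
  ],
)

```text
time: 10.65
eef_pos: [0.4376, -0.0216, 0.1949]
tcp_rot: [-0.015, 1.0, 0.001, -0.002]
contact_force: [0.4, 0.3, -0.9]
opening: 0.998
finger_force: 0.0
```

```bash
python3 -c "
from h import *
goal([.437,-.022,.03],np.pi+.036)
cv2.imwrite('pics/w5.png',ctrl.read_camera('wrist')[:,:,::-1])"
```

```text
t 10.65 at [ 0.4376 -0.0216  0.1949] ang -3.1116 shift [-0.0001 -0.0006  0.1649] yaw -0.0061 tilt [-0.0042  0.0012 -1.    ]
```

View pics/w5.png

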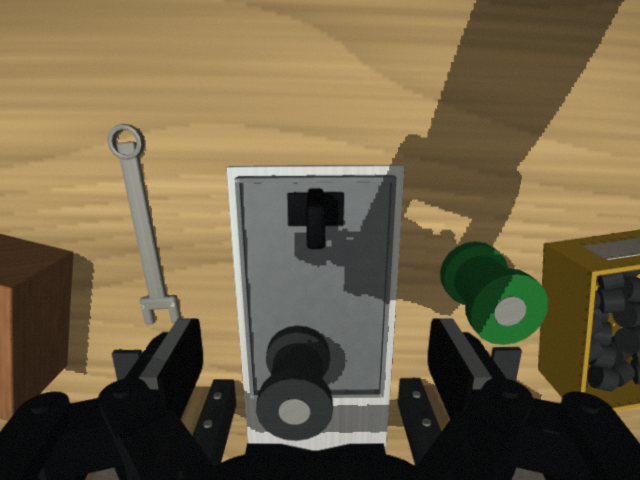

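The wrist view shows the grip upright at columns 307–324, with its far end at row 248. The roller top is at (294,412), green at (508,312) and the wrench at (150,225).

```bash
python3 -c "
from h import *
w='wrist'
print('far top',onz(w,(316,248),.09),'base',onz(w,(316,193),.021),onz(w,(316,226),.021),'top start',onz(w,(316,190),.09))
print('green',onz(w,(508,312),.085),'wrench',onz(w,(160,300),.005),'roller',onz(w,(294,412),.103))
goal([.437,-.022,.03],np.pi+.036)"
```

```text
far top [ 0.452  -0.0212  0.09  ] base [ 0.4244 -0.0218  0.021 ] [ 0.4546 -0.0209  0.021 ] top start [ 0.4088 -0.0224  0.09  ]
green [0.5042 0.1354 0.085 ] wrench [ 0.5416 -0.1773  0.005 ] roller [ 0.5911 -0.0354  0.103 ]
t 10.7 at [ 0.4383 -0.0218  0.1962] ang -3.1124 shift [ 0.001  -0.0003  0.1662] yaw -0.0068 tilt [-0.0022  0.0006 -1.    ]
```

Request:
move_arm(
  plan=[
    {"x": 0.001, "y": 0.0, "z": 0.04, "yaw": 0.0, "fingers": 0.0},
    {"x": 0.001, "y": 0.0, "z": 0.08, "yaw": 0.0, "fingers": 0.0},
    {"x": 0.001, "y": 0.0, "z": 0.12, "yaw": 0.0, "fingers": 0.0},
    {"x": 0.001, "y": 0.0, "z": 0.15, "yaw": 0.0, "fingers": 0.0},
    {"x": 0.001, "y": 0.0, "z": 0.165, "yaw": 0.0, "fingers": 0.0},
  ],
)

```text
time: 11.2
eef_pos: [0.4366, -0.0216, 0.03]
tcp_rot: [-0.015, 1.0, 0.001, -0.002]
contact_force: [0.0, 0.7, 0.4]
opening: 0.999
finger_force: 0.0
```

Request:
move_arm(
  plan=[
    {"x": 0.0, "y": 0.0, "z": 0.0, "yaw": 0.0, "fingers": 0.4},
    {"x": 0.0, "y": 0.0, "z": 0.0, "yaw": 0.0, "fingers": 0.8},
    {"x": 0.0, "y": 0.0, "z": 0.0, "yaw": 0.0, "fingers": 1.0},
    {"x": 0.0, "y": 0.0, "z": 0.0, "yaw": 0.0, "fingers": 1.0},
    {"x": 0.0, "y": 0.0, "z": 0.0, "yaw": 0.0, "fingers": 1.0},
  ],
  force=40,
)

```text
time: 11.7
eef_pos: [0.4391, -0.0209, 0.0337]
tcp_rot: [-0.014, 1.0, 0.001, 0.001]
contact_force: [0.2, 3.4, 9.3]
opening: 0.153
finger_force: 42.0
```

Request:
move_arm(
  plan=[
    {"x": 0.0, "y": 0.0, "z": 0.0, "yaw": 0.0, "fingers": 1.0},
    {"x": 0.0, "y": 0.0, "z": 0.0, "yaw": 0.0, "fingers": 1.0},
    {"x": 0.0, "y": 0.0, "z": 0.0, "yaw": 0.0, "fingers": 1.0},
  ],
)

```text
time: 12.0
eef_pos: [0.4391, -0.021, 0.0337]
tcp_rot: [-0.015, 1.0, 0.001, 0.001]
contact_force: [0.7, 5.5, 5.2]
opening: 0.153
finger_force: 41.0
```

```bash
python3 -c "
from h import *
s=ctrl.get_state();p=s['eef_pos']
goal([p[0]+.12*np.cos(.036),p[1]+.12*np.sin(.036),p[2]],np.pi+.036)"
```

```text
t 12.0 at [ 0.4391 -0.021   0.0337] ang -3.1111 shift [-0.12    0.0007  0.0002] yaw -0.0055 tilt [ 0.002   0.0019 -1.    ]
```

Request:
move_arm(
  plan=[
    {"x": -0.003, "y": 0.0, "z": -0.002, "yaw": 0.0, "fingers": 1.0},
    {"x": -0.009, "y": 0.0, "z": -0.002, "yaw": 0.0, "fingers": 1.0},
    {"x": -0.017, "y": 0.0, "z": -0.002, "yaw": 0.0, "fingers": 1.0},
    {"x": -0.026, "y": 0.0, "z": -0.002, "yaw": 0.0, "fingers": 1.0},
    {"x": -0.035, "y": 0.0, "z": -0.002, "yaw": 0.0, "fingers": 1.0},
  ],
)

```text
time: 12.5
eef_pos: [0.472, -0.0198, 0.0337]
tcp_rot: [-0.015, 1.0, 0.001, -0.002]
contact_force: [-3.8, 4.7, 0.5]
opening: 0.153
finger_force: 40.5
```

Request:
move_arm(
  plan=[
    {"x": -0.009, "y": 0.0, "z": 0.0, "yaw": 0.0, "fingers": 1.0},
    {"x": -0.018, "y": 0.0, "z": 0.0, "yaw": 0.0, "fingers": 1.0},
    {"x": -0.027, "y": 0.0, "z": 0.0, "yaw": 0.0, "fingers": 1.0},
    {"x": -0.036, "y": 0.0, "z": 0.0, "yaw": 0.0, "fingers": 1.0},
    {"x": -0.045, "y": 0.0, "z": 0.0, "yaw": 0.0, "fingers": 1.0},
  ],
)

```text
time: 13.0
eef_pos: [0.517, -0.0181, 0.0337]
tcp_rot: [-0.015, 1.0, 0.001, -0.002]
contact_force: [-4.0, 6.4, 1.8]
opening: 0.159
finger_force: 40.5
```

Request:
move_arm(
  plan=[
    {"x": -0.008, "y": 0.0, "z": 0.0, "yaw": 0.0, "fingers": 1.0},
    {"x": -0.015, "y": 0.0, "z": 0.0, "yaw": 0.0, "fingers": 1.0},
    {"x": -0.021, "y": 0.0, "z": 0.0, "yaw": 0.0, "fingers": 1.0},
    {"x": -0.026, "y": 0.0, "z": 0.0, "yaw": 0.0, "fingers": 1.0},
    {"x": -0.03, "y": 0.0, "z": 0.0, "yaw": 0.0, "fingers": 1.0},
  ],
)

```text
time: 13.5
eef_pos: [0.5471, -0.017, 0.0337]
tcp_rot: [-0.015, 1.0, 0.001, -0.002]
contact_force: [-4.3, 5.2, 0.4]
opening: 0.155
finger_force: 40.4
```

Request:
move_arm(
  plan=[
    {"x": -0.003, "y": 0.0, "z": 0.0, "yaw": 0.0, "fingers": 1.0},
    {"x": -0.006, "y": 0.0, "z": 0.0, "yaw": 0.0, "fingers": 1.0},
    {"x": -0.009, "y": 0.0, "z": 0.0, "yaw": 0.0, "fingers": 1.0},
    {"x": -0.011, "y": 0.0, "z": 0.0, "yaw": 0.0, "fingers": 1.0},
  ],
)

```text
time: 13.9
eef_pos: [0.5581, -0.0166, 0.0338]
tcp_rot: [-0.015, 1.0, 0.002, -0.001]
contact_force: [-2.7, 6.8, 0.5]
opening: 0.153
finger_force: 40.4
```

Request:
move_arm(
  plan=[
    {"x": -0.002, "y": 0.0, "z": 0.0, "yaw": 0.0, "fingers": 1.0},
    {"x": -0.004, "y": 0.0, "z": 0.0, "yaw": 0.0, "fingers": 1.0},
    {"x": -0.006, "y": 0.0, "z": 0.0, "yaw": 0.0, "fingers": 1.0},
  ],
)

```text
time: 14.2
eef_pos: [0.5639, -0.0163, 0.0337]
tcp_rot: [-0.015, 1.0, 0.002, -0.002]
contact_force: [-2.9, 6.5, -0.1]
opening: 0.154
finger_force: 40.4
```

Request:
move_arm(
  plan=[
    {"x": -0.002, "y": 0.0, "z": 0.0, "yaw": 0.0, "fingers": 1.0},
    {"x": -0.004, "y": 0.0, "z": 0.0, "yaw": 0.0, "fingers": 1.0},
    {"x": -0.004, "y": 0.0, "z": 0.0, "yaw": 0.0, "fingers": 1.0},
  ],
)

```text
time: 14.5
eef_pos: [0.5637, -0.0163, 0.0336]
tcp_rot: [-0.016, 1.0, 0.002, -0.008]
contact_force: [-16.7, 5.0, 10.6]
opening: 0.157
finger_force: 41.8
```

End stop reached (x stays at 0.564, force rises to 17 N). Relaxing, releasing and lifting.

Request:
move_arm(
  plan=[
    {"x": 0.004, "y": 0.0, "z": 0.0, "yaw": 0.0, "fingers": 1.0},
    {"x": 0.004, "y": 0.0, "z": 0.0, "yaw": 0.0, "fingers": 1.0},
  ],
)

```text
time: 14.7
eef_pos: [0.5637, -0.0164, 0.0337]
tcp_rot: [-0.015, 1.0, 0.002, -0.001]
contact_force: [-1.9, 6.4, -0.0]
opening: 0.154
finger_force: 40.3
```

Request:
move_arm(
  plan=[
    {"x": 0.0, "y": 0.0, "z": 0.0, "yaw": 0.0, "fingers": 0.0},
    {"x": 0.0, "y": 0.0, "z": 0.0, "yaw": 0.0, "fingers": 0.0},
    {"x": 0.0, "y": 0.0, "z": 0.0, "yaw": 0.0, "fingers": 0.0},
    {"x": 0.0, "y": 0.0, "z": 0.0, "yaw": 0.0, "fingers": 0.0},
    {"x": 0.0, "y": 0.0, "z": 0.0, "yaw": 0.0, "fingers": 0.0},
  ],
)

```text
time: 15.2
eef_pos: [0.5654, -0.0185, 0.0345]
tcp_rot: [-0.015, 1.0, -0.0, 0.0]
contact_force: [0.8, -0.0, 0.6]
opening: 0.984
finger_force: 0.0
```

Request:
move_arm(
  plan=[
    {"x": 0.0, "y": 0.0, "z": -0.02, "yaw": 0.0, "fingers": 0.0},
    {"x": 0.0, "y": 0.0, "z": -0.05, "yaw": 0.0, "fingers": 0.0},
    {"x": 0.01, "y": 0.0, "z": -0.08, "yaw": 0.0, "fingers": 0.0},
    {"x": 0.03, "y": 0.0, "z": -0.12, "yaw": 0.0, "fingers": 0.0},
    {"x": 0.05, "y": 0.0, "z": -0.16, "yaw": 0.0, "fingers": 0.0},
  ],
)

```text
time: 15.7
eef_pos: [0.5143, -0.0198, 0.1953]
tcp_rot: [-0.015, 1.0, 0.0, -0.0]
contact_force: [0.3, -0.5, 0.5]
opening: 1.005
finger_force: 0.0
```

```bash
python3 -c "
from h import *
goal([.652,-.014,.36],np.pi/2+.036)
a=ctrl.read_camera('side')[160:340,210:450,::-1];b=ctrl.read_camera('scene')[170:320,200:400,::-1]
cv2.imwrite('pics/c6.png',np.vstack([cv2.resize(x,(400,300),interpolation=2) for x in(a,b)]))"
```

```text
t 15.7 at [ 0.5143 -0.0198  0.1953] ang -3.1114 shift [-0.1377  0.0017 -0.1648] yaw 1.5649 tilt [-0.0009  0.0001 -1.    ]
```

View pics/c6.png

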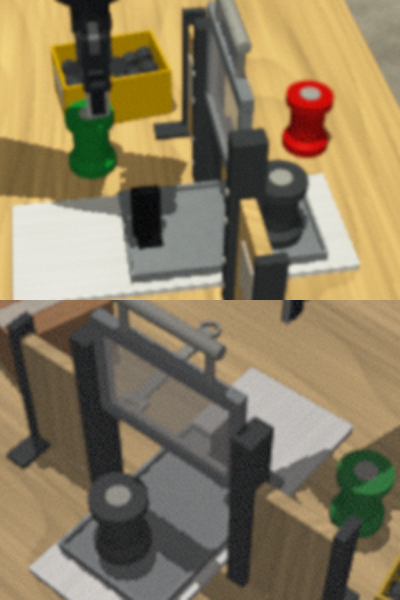

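The roller is upright on the tray behind the sash (side crop (285,205)), the tray is in and the sash is still up. Going back to the handle: up and turn first.

Request:
move_arm(
  plan=[
    {"x": 0.0, "y": 0.0, "z": -0.04, "yaw": 0.14, "fingers": 0.0},
    {"x": 0.0, "y": 0.0, "z": -0.08, "yaw": 0.28, "fingers": 0.0},
    {"x": 0.0, "y": 0.0, "z": -0.12, "yaw": 0.42, "fingers": 0.0},
    {"x": 0.0, "y": 0.0, "z": -0.16, "yaw": 0.56, "fingers": 0.0},
    {"x": 0.0, "y": 0.0, "z": -0.18, "yaw": 0.7, "fingers": 0.0},
  ],
)

```text
time: 16.3
eef_pos: [0.5161, -0.02, 0.3784]
tcp_rot: [0.331, 0.943, 0.0, 0.003]
contact_force: [0.7, -0.3, -0.6]
opening: 1.001
finger_force: 0.0
```

```bash
python3 -c "
from h import *
goal([.652,-.014,.37],np.pi/2+.036)"
```

```text
t 16.3 at [ 0.5161 -0.02    0.3784] ang 2.4658 shift [-0.1022  0.0897  0.0091] yaw 0.859 tilt [ 0.0056 -0.0014 -1.    ]
```

Request:
move_arm(
  plan=[
    {"x": -0.02, "y": 0.018, "z": 0.0, "yaw": 0.14, "fingers": 0.0},
    {"x": -0.04, "y": 0.036, "z": 0.0, "yaw": 0.28, "fingers": 0.0},
    {"x": -0.06, "y": 0.054, "z": 0.0, "yaw": 0.42, "fingers": 0.0},
    {"x": -0.08, "y": 0.072, "z": 0.0, "yaw": 0.56, "fingers": 0.0},
    {"x": -0.1, "y": 0.089, "z": 0.005, "yaw": 0.7, "fingers": 0.0},
  ],
)

```text
time: 16.8
eef_pos: [0.6502, -0.0121, 0.369]
tcp_rot: [0.635, 0.773, 0.0, 0.0]
contact_force: [0.3, -0.6, -0.3]
opening: 1.001
finger_force: 0.0
```

Request:
move_arm(
  plan=[
    {"x": 0.0, "y": 0.0, "z": 0.0, "yaw": 0.12, "fingers": 0.0},
    {"x": 0.0, "y": 0.0, "z": 0.0, "yaw": 0.16, "fingers": 0.0},
    {"x": 0.0, "y": 0.0, "z": 0.0, "yaw": 0.16, "fingers": 0.0},
  ],
)

```text
time: 17.1
eef_pos: [0.649, -0.0121, 0.3678]
tcp_rot: [0.692, 0.721, -0.001, -0.001]
contact_force: [-0.4, -0.3, -0.3]
opening: 0.996
finger_force: 0.0
```

```bash
python3 -c "
from h import *
goal([.652,-.014,.271],np.pi/2+.036)"
```

```text
t 17.1 at [ 0.649  -0.0121  0.3678] ang 1.6118 shift [-0.002   0.0031  0.0968] yaw 0.005 tilt [-0.0019  0.0003 -1.    ]
```

Request:
move_arm(
  plan=[
    {"x": -0.002, "y": 0.003, "z": 0.03, "yaw": 0.005, "fingers": 0.0},
    {"x": -0.002, "y": 0.003, "z": 0.06, "yaw": 0.005, "fingers": 0.0},
    {"x": -0.002, "y": 0.003, "z": 0.08, "yaw": 0.005, "fingers": 0.0},
    {"x": -0.002, "y": 0.003, "z": 0.096, "yaw": 0.005, "fingers": 0.0},
    {"x": -0.002, "y": 0.003, "z": 0.096, "yaw": 0.005, "fingers": 0.0},
  ],
)

```text
time: 17.6
eef_pos: [0.6505, -0.0138, 0.2698]
tcp_rot: [0.694, 0.72, -0.002, -0.002]
contact_force: [-0.1, 0.1, -0.7]
opening: 1.0
finger_force: 0.0
```

Request:
move_arm(
  plan=[
    {"x": 0.0, "y": 0.0, "z": 0.0, "yaw": 0.0, "fingers": 0.6},
    {"x": 0.0, "y": 0.0, "z": 0.0, "yaw": 0.0, "fingers": 1.0},
    {"x": 0.0, "y": 0.0, "z": 0.0, "yaw": 0.0, "fingers": 1.0},
    {"x": 0.0, "y": 0.0, "z": 0.0, "yaw": 0.0, "fingers": 1.0},
    {"x": 0.0, "y": 0.0, "z": 0.0, "yaw": 0.0, "fingers": 1.0},
  ],
  force=60,
)

```text
time: 18.1
eef_pos: [0.6521, -0.0139, 0.2741]
tcp_rot: [0.694, 0.72, 0.0, 0.0]
contact_force: [1.6, 1.3, -0.2]
opening: 0.164
finger_force: 58.6
```

Request:
move_arm(
  plan=[
    {"x": 0.0, "y": 0.0, "z": 0.0, "yaw": 0.0, "fingers": 1.0},
    {"x": 0.0, "y": 0.0, "z": 0.0, "yaw": 0.0, "fingers": 1.0},
    {"x": 0.0, "y": 0.0, "z": 0.0, "yaw": 0.0, "fingers": 1.0},
  ],
)

```text
time: 18.4
eef_pos: [0.6521, -0.014, 0.274]
tcp_rot: [0.694, 0.72, 0.0, 0.0]
contact_force: [-1.3, 0.8, 2.0]
opening: 0.162
finger_force: 58.5
```

Request:
move_arm(
  plan=[
    {"x": 0.0, "y": 0.0, "z": 0.004, "yaw": 0.0, "fingers": 1.0},
    {"x": 0.0, "y": 0.0, "z": 0.01, "yaw": 0.0, "fingers": 1.0},
    {"x": 0.0, "y": 0.0, "z": 0.016, "yaw": 0.0, "fingers": 1.0},
    {"x": 0.0, "y": 0.0, "z": 0.022, "yaw": 0.0, "fingers": 1.0},
    {"x": 0.0, "y": 0.0, "z": 0.028, "yaw": 0.0, "fingers": 1.0},
  ],
)

```text
time: 18.9
eef_pos: [0.652, -0.0139, 0.2445]
tcp_rot: [0.694, 0.72, 0.0, 0.0]
contact_force: [0.7, 0.1, 3.6]
opening: 0.159
finger_force: 58.7
```

Request:
move_arm(
  plan=[
    {"x": 0.0, "y": 0.0, "z": 0.006, "yaw": 0.0, "fingers": 1.0},
    {"x": 0.0, "y": 0.0, "z": 0.012, "yaw": 0.0, "fingers": 1.0},
    {"x": 0.0, "y": 0.0, "z": 0.018, "yaw": 0.0, "fingers": 1.0},
    {"x": 0.0, "y": 0.0, "z": 0.024, "yaw": 0.0, "fingers": 1.0},
    {"x": 0.0, "y": 0.0, "z": 0.03, "yaw": 0.0, "fingers": 1.0},
  ],
)

```text
time: 19.4
eef_pos: [0.652, -0.0139, 0.2149]
tcp_rot: [0.694, 0.72, 0.0, 0.0]
contact_force: [0.2, -0.5, 3.3]
opening: 0.159
finger_force: 58.7
```

Request:
move_arm(
  plan=[
    {"x": 0.0, "y": 0.0, "z": 0.006, "yaw": 0.0, "fingers": 1.0},
    {"x": 0.0, "y": 0.0, "z": 0.012, "yaw": 0.0, "fingers": 1.0},
    {"x": 0.0, "y": 0.0, "z": 0.018, "yaw": 0.0, "fingers": 1.0},
    {"x": 0.0, "y": 0.0, "z": 0.023, "yaw": 0.0, "fingers": 1.0},
    {"x": 0.0, "y": 0.0, "z": 0.027, "yaw": 0.0, "fingers": 1.0},
  ],
)

```text
time: 19.9
eef_pos: [0.652, -0.0139, 0.1878]
tcp_rot: [0.694, 0.72, 0.0, 0.0]
contact_force: [1.2, -0.6, 2.6]
opening: 0.162
finger_force: 58.7
```

Request:
move_arm(
  plan=[
    {"x": 0.0, "y": 0.0, "z": 0.003, "yaw": 0.0, "fingers": 1.0},
    {"x": 0.0, "y": 0.0, "z": 0.006, "yaw": 0.0, "fingers": 1.0},
    {"x": 0.0, "y": 0.0, "z": 0.009, "yaw": 0.0, "fingers": 1.0},
    {"x": 0.0, "y": 0.0, "z": 0.012, "yaw": 0.0, "fingers": 1.0},
    {"x": 0.0, "y": 0.0, "z": 0.014, "yaw": 0.0, "fingers": 1.0},
  ],
)

```text
time: 20.4
eef_pos: [0.652, -0.0139, 0.1741]
tcp_rot: [0.694, 0.72, 0.0, 0.0]
contact_force: [2.7, -0.3, 3.4]
opening: 0.156
finger_force: 58.7
```

Request:
move_arm(
  plan=[
    {"x": 0.0, "y": 0.0, "z": 0.002, "yaw": 0.0, "fingers": 1.0},
    {"x": 0.0, "y": 0.0, "z": 0.004, "yaw": 0.0, "fingers": 1.0},
    {"x": 0.0, "y": 0.0, "z": 0.006, "yaw": 0.0, "fingers": 1.0},
    {"x": 0.0, "y": 0.0, "z": 0.008, "yaw": 0.0, "fingers": 1.0},
  ],
)

```text
time: 20.8
eef_pos: [0.652, -0.0139, 0.1663]
tcp_rot: [0.694, 0.72, 0.0, 0.0]
contact_force: [2.1, -0.7, 3.8]
opening: 0.161
finger_force: 58.7
```

Request:
move_arm(
  plan=[
    {"x": 0.0, "y": 0.0, "z": 0.001, "yaw": 0.0, "fingers": 1.0},
    {"x": 0.0, "y": 0.0, "z": 0.002, "yaw": 0.0, "fingers": 1.0},
    {"x": 0.0, "y": 0.0, "z": 0.003, "yaw": 0.0, "fingers": 1.0},
    {"x": 0.0, "y": 0.0, "z": 0.004, "yaw": 0.0, "fingers": 1.0},
  ],
)

```text
time: 21.2
eef_pos: [0.6521, -0.0139, 0.1643]
tcp_rot: [0.694, 0.72, 0.0, 0.0]
contact_force: [-1.6, 0.9, 10.7]
opening: 0.161
finger_force: 59.6
```

Request:
move_arm(
  plan=[
    {"x": 0.0, "y": 0.0, "z": 0.001, "yaw": 0.0, "fingers": 1.0},
    {"x": 0.0, "y": 0.0, "z": 0.002, "yaw": 0.0, "fingers": 1.0},
    {"x": 0.0, "y": 0.0, "z": 0.002, "yaw": 0.0, "fingers": 1.0},
  ],
)

```text
time: 21.5
eef_pos: [0.6521, -0.014, 0.1642]
tcp_rot: [0.694, 0.72, 0.0, 0.0]
contact_force: [-3.9, 0.8, 13.9]
opening: 0.158
finger_force: 59.9
```

Request:
move_arm(
  plan=[
    {"x": 0.0, "y": 0.0, "z": 0.0, "yaw": 0.0, "fingers": 0.0},
    {"x": 0.0, "y": 0.0, "z": 0.0, "yaw": 0.0, "fingers": 0.0},
    {"x": 0.0, "y": 0.0, "z": 0.0, "yaw": 0.0, "fingers": 0.0},
    {"x": 0.0, "y": 0.0, "z": 0.0, "yaw": 0.0, "fingers": 0.0},
    {"x": 0.0, "y": 0.0, "z": 0.0, "yaw": 0.0, "fingers": 0.0},
  ],
)

```text
time: 22.0
eef_pos: [0.6513, -0.0138, 0.1593]
tcp_rot: [0.694, 0.72, -0.001, -0.001]
contact_force: [-0.1, 1.1, -0.1]
opening: 0.988
finger_force: 0.0
```

Request:
move_arm(
  plan=[
    {"x": 0.0, "y": 0.0, "z": 0.0, "yaw": 0.0, "fingers": 0.0},
    {"x": 0.0, "y": 0.0, "z": -0.02, "yaw": 0.0, "fingers": 0.0},
    {"x": 0.0, "y": 0.0, "z": -0.05, "yaw": 0.0, "fingers": 0.0},
    {"x": 0.0, "y": 0.0, "z": -0.09, "yaw": 0.0, "fingers": 0.0},
    {"x": 0.0, "y": 0.0, "z": -0.13, "yaw": 0.0, "fingers": 0.0},
  ],
)

```text
time: 22.5
eef_pos: [0.6514, -0.0138, 0.2909]
tcp_rot: [0.694, 0.72, -0.0, -0.001]
contact_force: [-0.7, 0.2, 0.9]
opening: 1.001
finger_force: 0.0
```

Request:
move_arm(
  plan=[
    {"x": 0.0, "y": 0.0, "z": -0.03, "yaw": 0.0, "fingers": 0.0},
    {"x": 0.0, "y": 0.0, "z": -0.06, "yaw": 0.0, "fingers": 0.0},
    {"x": 0.0, "y": 0.0, "z": -0.06, "yaw": 0.0, "fingers": 0.0},
    {"x": 0.0, "y": 0.0, "z": -0.06, "yaw": 0.0, "fingers": 0.0},
  ],
)

```text
time: 22.9
eef_pos: [0.652, -0.0139, 0.3508]
tcp_rot: [0.694, 0.72, 0.0, 0.001]
contact_force: [0.1, -1.3, -0.5]
opening: 0.998
finger_force: 0.0
```

```bash
python3 -c "
from h import *
s=ctrl.get_state();print(s['time'],s['eef_pos'])
im=ctrl.read_camera('wrist');w='wrist'
h=cv2.cvtColor(im,cv2.COLOR_RGB2HSV);K=ctrl.camera_model(w)
# compare side view roller/tray against the previous look
p=cv2.imread('pics/c6.png')[:300];q=cv2.resize(ctrl.read_camera('side')[160:340,210:450,::-1],(400,300),interpolation=2)
d=cv2.absdiff(p,q).max(2)
for n,(x0,y0,x1,y1) in dict(roller=(255,165,310,250),traygrip=(125,180,220,280),red=(280,80,335,155)).items():
  print(n,np.median(d[y0:y1,x0:x1]),np.percentile(d[y0:y1,x0:x1],95))
"
```

```text
22.9 [ 0.652  -0.0139  0.3508]
roller 4.0 7.0
traygrip 5.0 67.0
red 5.0 68.0
```

The sash travelled 110 mm down to its stop, and the roller's image patch hasn't changed. Handing in.

```bash
python3 -c "
from plant import ctrl
print(ctrl.sign_off())"
```

```text
the job is handed in; nothing more can be done
None
```

The job is handed in at about 23 s of the 67 s allowed: sash raised to its stop, tray pushed in to its end stop with the roller upright behind the sash, sash lowered to its closed stop and released; the bystanders were never touched.

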